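# Dispense coffee pods from a child-safe feeder

## Robot

A 6-joint arm with a two-finger parallel gripper is mounted at the origin on a cart in front of the work surface, level with it; the furniture and walls round the work are solid. World frame = base frame: x ahead of the robot, y to its left, z up, the work surface at z = 0. Lengths are in mm, angles in rad, forces in N, time in s.
With the tool pointing down it reaches from about 275 to 1000 mm from the base axis. Payload 8.4 kg.
Tool frame: the origin (TCP) lies on the mounting face of the last link; the fingertips stand 173 mm ahead of it and the grasp point (between the pads) lies 155 mm ahead of it; z points along the fingers, y is the line along which they close (so a half turn about z gives the same grasp; the last joint's range is limited). The gripper opens to 85 mm and grips with 20 to 120 N. Pads are 22 mm wide; open, the fingers measure 114 mm over their backs; the gripper's body (76 mm by 85 mm) begins 54 mm behind the grasp point. The pads swing forward as they close: fully open they stand 13 mm farther back than shut.
Start: joints at [-1.204, 0.353, 1.633, -0, 1.155, -0.002], TCP at [225.309, -582.98, 404.681] pointing down, gripper open.
Joint ranges: [-2.63, 2.63], [-0.92, 2.1], [0.06, 2.66], [-1.3, 4.44], [0, 2.69], [-3.02, 3.02]. Speed limits (rad/s): [2.22, 2.22, 2.79, 3.14, 3.14, 3.14].

## Interface

Orientations are given as [roll, pitch, yaw] about the fixed x, y, z axes, in that order (R = Rz(yaw) Ry(pitch) Rx(roll)).
In Python, from rig import r gives the robot as it stands.
- The arm moves only by the tool apply_moves, never from a script. Its argument "deltas" is a list of rows, each an object with "claw": the gripper command: -1 is fully open, 1 is shut, values between are in proportion; "delta_pos": the shift along the tool's x, y, z in cm, a list of three; "yaw": the turn about the tool's z in rad. In form: [{"claw": claw, "delta_pos": [tx, ty, tz], "yaw": yaw}, ...]. A call has 1 to 8 rows; each row shifts and turns the commanded pose from where the row before left it, along the tool's axes as they then stand; what a row does not reach is not made up. A row lasts 1/8 s, in which the tool goes at most 62.5 mm and 10.7 degrees, less where a joint would pass 70% of its speed; a pose out of reach is approached as far as the arm can. A call with a gripper value outside its range is refused whole. The fingers move at their own pace and stop on an object; "grip_force" is the grip in N (left out, the last holds). Time passes only in rows, so rows that do not move let the fingers close. It gives the time, the measured TCP pose, the force, the opening and the grip force at its end, in the units of the state.
- r.sense(): the state, without advancing time (a new reading comes with each control period).
- r.grab_frame(name): name is "scene" or "side" or "wrist"; returns a dict with "img" (384x512x3 uint8, blue, green, red), "z_map" (384x512 float32, mm along the optical axis (not along the pixel's ray), 0 where there is no reading), "fx", "fy", "cx", "cy" (pixels), "eye" and "rotation" of the camera in the world; the wrist camera has in their place "T_tool_cam" (4x4, takes a point from camera to tool coordinates, whose origin is the TCP and whose axes are the flange's). Camera axes: x right, y up, looking along -z (the intrinsics and any distortion apply to the point x, -y, -z); pixel columns grow to the right and rows downward; lengths in mm; the calibration is good to about 2 mm. A picture is of the moment at which its call begins: read the wrist's pose just before it.
- r.sign_off(): hands the job in; it is judged then, once.
The state is a dict: "clock": time; "qpos": joint angles; "qvel": joint speeds; "joint_efforts": joint torques, N m; "eef_pos": TCP position; "tcp_rot": TCP orientation; "contact_force": force on the tool from outside, world axes, zero at the start; "wrist_torque": the same for the moment, N m; "opening": opening from 0.0 (shut) to 1.0 (fully open); "grasp_force": force on a finger pad.
Only numpy, scipy, OpenCV 4.12 (cv2) and the standard library are available. Lean on these libraries where they do the work, as an engineer would, in place of code of your own. Each camera call takes 0.05 s, during which the arm holds its last target. There are 200 camera calls.

## Task

Get the coffee pods out for serving: with the feeder's door still shut, slide its bottom gate partly open so that the pods in the three cells farthest from the gate's grip drop onto the rack behind the door, but the black-topped pod in the last cell stays where it is, then slide the gate fully shut. Next reach into the gap behind the door, hold down the hidden safety catch and pull the door wide open, and put every dropped pod into the wooden serving tray. Finally push the door fully shut until the catch springs back up, and leave the other things on the worktop alone.

Things in the scene. Friction and masses are not known exactly. Their poses are not given: they have to be found in the camera images.
- feeder: white counter-top pod feeder with light wood door, fixed, 125 (x) x 297 (y) x 130 mm high. Origin: foot of the door's vertical hinge axis at worktop level, front left corner. Its x points from the front to the back, its -y along the closed door from the hinge to the free edge, z up. 'Feeder' coordinates in the other entries are in this frame, mm. Right wall: y -275 to -285, 126 high.
- hopper_mid (a point): middle of the row of four hopper cells (feeder x 84.5, y -132.5, z 101.5), axes as the feeder's. Cells 55 x 55 mm, one pod each at most, some empty; centres at x 84.5, y -45.5, -103.5, -161.5, -219.5. The last (y -219.5, nearest the gate's grip) holds the black-topped pod. Fixed steel bars along the top (z 130) keep pods in; they come out only below. Hopper's front face: x 53, from z 64 up.
- gate (a joint): slippery aluminium slide under all four cells, m: 0 shut, grows to 0.245 as its grip is pulled away from the feeder (feeder -y); 2 N friction, stays where left. The cell farthest from the grip opens first; the first three are clear at 0.180, the last pod begins to lose support at about 0.200. Pods drop to the rack 66 mm below, stand there 16 mm clear of the gate.
- gate_grip (a point): centre of the gate's upright black grip to the right of the feeder: plate 12 mm thick along feeder y, 34 mm along feeder x, from z 78 to 122; this point is at z 104, 18 mm below its top, level with the door front. 54 mm clear between it and the feeder's right wall when shut. Moves with the gate.
- door (a joint): door angle, rad: 0 shut and latched (play 0.01), grows to 1.75 as the free edge swings towards the robot (clockwise from above) about the feeder's origin. Stays where left (0.12 N m friction). Door 285 mm wide from the hinge, z 5 to 96, 14 mm thick: at 0 its outer face is at feeder x 0 (trim 3 mm proud), its inner face at x 14. No outside handle; push the outer face to shut it.
- door_pull (a point): point on the door's top edge (z 96) at its inner face, 232 mm from the hinge, straight in front of the catch; moves with the door. The gap between the inner face and the hopper is 39 mm wide, open from above from feeder y -190 to -275, roofed over (z 104) elsewhere. The fingertip that holds the catch down can pull the door here from behind.
- rack_floor (a point): centre of the floor (z 12) of the steel rack carried behind the door below the first three cells; moves with the door; x away from the door, y along it towards the hinge. Pods stand in a row parallel to the door, 70 mm behind its inner face, 58 mm apart. Upright partitions 3 mm thick (to z 71, from 44 to 97 mm behind the door) part them; lips 10 mm high run along it, 35 mm either side.
- catch (a joint): safety catch travel, m: 0 up, 0.013 fully down, springs back (2.8 N at 0, 5.8 N fully down). Must be down more than 0.008 until the door is about 0.12 rad open, else it blocks the door. When the door is shut, its sloped nose dips by itself (some 6 to 10 N near the free edge) and springs up at the end.
- catch_top (a point): centre of the top of the catch's red paddle, which rides on the door behind its top edge, in the open part of the gap; 28 mm across the gap x 32 mm along the door, beginning 4 mm behind the door's inner face; its top is at z 82 when up, 14 mm below the door's top edge. Pressed straight down.
- pod_1_mid (a point): coffee pod with brown top: white cup tapering from 52 mm diameter at the rim (on top) to about 38 mm at the foot, 46 mm high, 15 g. Point at its centre, half-way up; z along its axis to the rim. May be absent.
- pod_2_mid (a point): the same pod with green top. May be absent.
- pod_3_mid (a point): the same pod with cream top. May be absent.
- pod_4_mid (a point): the same pod with black top; always present, in the cell nearest the gate's grip, where it must stay.
- serving_tray_in (a point): centre of the inner floor (z 5) of the loose dark wooden serving tray, 140 (x) x 190 (y) x 25 mm, walls 5 mm, 0.4 kg; axes along its sides. May be knocked aside.
- espresso_cup_1: small striped espresso cup, 60 x 83 x 49 mm, bystander; origin under it
- honey_jar: honey jar with red lid, 61 mm wide, 85 mm high, bystander; origin under it
- spice_jar_1: spice jar with red cap, 45 mm wide, 106 mm high, bystander; origin under it
There are look-alikes about, which are no part of the job. Leave any orange or turquoise look-alike of the part that bears pod_2_mid alone.

How it is judged:
By the outcome, as a careful person would: the job done as asked, in the order asked, and still so for the second after the job is handed in, with the robot touching nothing.
Of pod_1, pod_2, pod_3 only 2 to 3 are there at a start; the rules pass over those that are not, and their reading is None.
At some moment in a run one of serving_tray may be knocked a few centimetres aside while the robot is not near it.
It also fails if it takes over 208 s, if anything falls off the work surface, if the arm or the gripper's body presses on something with over 40 N, if the wrist force passes 120 N, or if a joint passes its speed limit or range.

## Working session

There is one attempt and no reset: what is moved stays moved. The work goes in short steps, Python scripts to look and compute and a tool call to move; the robot and the scene stay as the last step left them, time stands still between calls to the robot, and variables do not carry over. Pictures are saved under pics/ and viewed, at most 14 in all, crops included, and the job is handed in when it is done.

Besides the shell and the picture viewer there is one more tool, called after ">>>" in YAML: its name, and indented under it one key for each argument. apply_moves: Moves the arm, as the interface text tells. Its arguments: {"type":"object","properties":{"deltas":{"type":"array"},"grip_force":{"type":"number"}},"required":["deltas"]}

```bash
ls; mkdir -p pics
cat > h.py <<'E'
import numpy as np, cv2
from rig import r
from scipy.spatial.transform import Rotation as R
def pose():
    s=r.sense(); return np.array(s["eef_pos"]),R.from_euler('xyz',s["tcp_rot"]).as_matrix(),s
def cloud(f,T=None):
    z=f["z_map"]; v,u=np.mgrid[:384,:512]
    p=np.stack([(u-f["cx"])/f["fx"]*z,-(v-f["cy"])/f["fy"]*z,-z],-1)
    if T is None: return p@np.array(f["rotation"]).T+np.array(f["eye"])
    M=np.array(f["T_tool_cam"]); p=p@M[:3,:3].T+M[:3,3]
    return p@T[1].T+T[0]
def grab(n):
    t=pose(); f=r.grab_frame(n); return f,cloud(f,t if n=="wrist" else None)
E
python3 - <<'E'
from h import *
s=r.sense(); print(s)
for n in("scene","side"):
    f,c=grab(n); np.save(f"{n}_c.npy",c); cv2.imwrite(f"pics/{n}0.png",f["img"]); print({k:v for k,v in f.items() if k not in("img","z_map")})
a=np.hstack([cv2.imread("pics/scene0.png"),cv2.imread("pics/side0.png")]);
E
```

```text
pics
{'clock': 0.0, 'qpos': array([-1.20442759e+00,  3.53658873e-01,  1.63414534e+00, -1.92022213e-06,
        1.15517770e+00, -2.40115370e-03]), 'qvel': array([-0.00032897, -0.00021017, -0.00027547,  0.00086463,  0.00116132,
        0.00070647]), 'joint_efforts': array([ 1.05173338e-03, -6.05251122e+01, -3.42070162e+01,  1.63199065e-04,
        9.29531758e-03, -2.27355406e-05]), 'eef_pos': array([ 225.20754436, -582.76311595,  403.95001172]), 'tcp_rot': array([-3.14020339e+00, -1.58015780e-06,  3.68770663e-01]), 'contact_force': array([ 0.20714214, -0.71941912, -0.74128804]), 'wrist_torque': array([-0.00423349,  0.04181459,  0.01317623]), 'grasp_force': 0.0, 'opening': 0.999600581095992}Traceback (most recent call last):
  File "<stdin>", line 4, in <module>
  File "h.py", line 13, in grab
    t=pose(); f=r.grab_frame(n); return f,cloud(f,t if n=="wrist" else None)
                                          ~~~~~^^^^^^^^^^^^^^^^^^^^^^^^^^^^^
  File "h.py", line 9, in cloud
    if T is None: return p@np.array(f["rotation"]).T+np.array(f["eye"])
                         ~~~~~~~~~~~~~~~~~~~~~~~~~~~^~~~~~~~~~~~~~~~~~~
ValueError: operands could not be broadcast together with shapes (384,512) (3,)
```

```bash
sed -i 's/np.array(f\["rotation"\]).T/rotm(f["rotation"]).T/' h.py
cat >> h.py <<'E'
def rotm(a):
    a=np.array(a); 
    return a if a.shape==(3,3) else R.from_euler('xyz',a).as_matrix() if a.size==3 else R.from_quat(a).as_matrix()
E
python3 - <<'E'
from h import *
for n in("scene","side"):
    f,c=grab(n); np.save(f"{n}_c.npy",c); cv2.imwrite(f"pics/{n}0.png",f["img"]); print({k:v for k,v in f.items() if k not in("img","z_map")})
    for q in ((300,100),(300,256),(340,450),(200,256)): print(q,c[q].round())
E
```

```text
{'fx': 360.53924045202046, 'fy': 360.53924045202046, 'cx': 256.2606020690555, 'cy': 185.6713752531178, 'eye': array([-114.216936  ,  577.69809457,  874.17630655]), 'rotation': array([ 0.83557581,  0.02141724, -2.27923994])}
(300, 100) [247. 577. 409.]
(300, 256) [286. 260.   1.]
(340, 450) [-106.  -15.   13.]
(200, 256) [575.  13.   3.]
{'fx': 437.2416142818619, 'fy': 437.2416142818619, 'cx': 253.5440423251972, 'cy': 197.35396851637267, 'eye': array([  79.04954902, -638.14921719, 1166.35466264]), 'rotation': array([ 0.64142334, -0.00345133, -0.65160455])}
(300, 100) [ 49. -60. 152.]
(300, 256) [ 224. -457.  633.]
(340, 450) [ 742. -646.   -2.]
(200, 256) [611.  39.  -0.]
```

View pics/scene0.png

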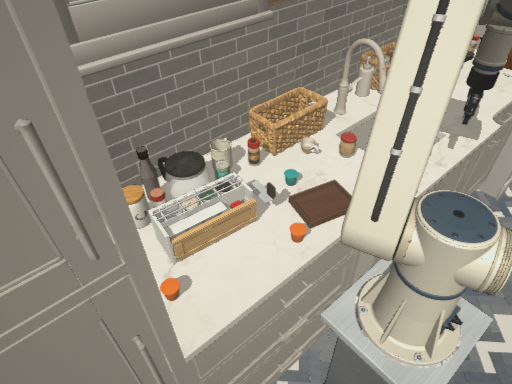

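View pics/side0.png

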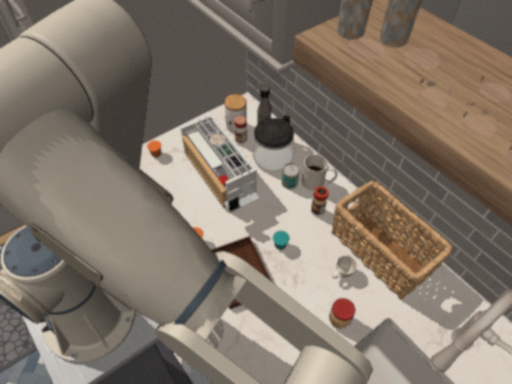

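Run:
```python
from h import *
c=np.load("scene_c.npy"); im=cv2.imread("pics/scene0.png")
for q in [(195,271),(252,180),(203,325),(205,258),(232,172),(188,268),(233,298),(178,291),(290,170),(207,237)]: print(q,c[q].round(), im[q])
x0,x1,y0,y1=130,350,160,270
b=cv2.resize(im[y0:y1,x0:x1],None,fx=3.6,fy=3.6,interpolation=cv2.INTER_CUBIC); cv2.imwrite("pics/c1.png",b)
```

```text
(195, 271) [494.  18.  87.] [60 64 67]
(252, 180) [527. 341.  42.] [ 90 129 158]
(203, 325) [ 406. -151.    4.] [ 58  76 103]
(205, 258) [553.  23.   1.] [136 149 155]
(232, 172) [554. 338. 105.] [163 178 179]
(188, 268) [508.  17. 107.] [57 64 66]
(233, 298) [349.  40.  47.] [ 56 126 232]
(178, 291) [ 544. -124.   43.] [121 130  67]
(290, 170) [435. 427.  46.] [ 52 124 231]
(207, 237) [515. 137.  97.] [117 177 216]
```

View pics/c1.png

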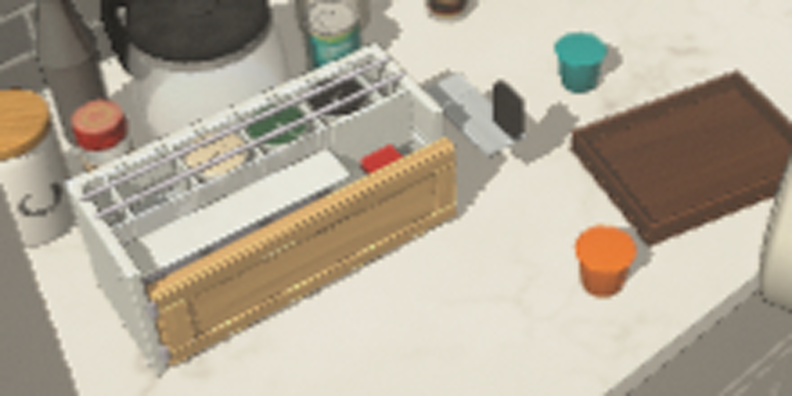

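Run:
```python
from h import *
c=np.load("scene_c.npy"); im=cv2.imread("pics/scene0.png").astype(int)
x0,x1,y0,y1=160,262,195,255
sub=c[y0:y1,x0:x1].reshape(-1,3); b=im[y0:y1,x0:x1].reshape(-1,3)
wood=(b[:,2]-b[:,0]>40)&(b[:,2]>110)&(b[:,1]-b[:,0]>20)
top=sub[wood&(abs(sub[:,2]-96)<4)]; fr=sub[wood&(sub[:,2]>12)&(sub[:,2]<88)]
print(len(top),len(fr))
for n,p in(("top",top),("front",fr)):
    k=np.polyfit(p[:,1],p[:,0],1)
    for _ in range(5):
        d=p[:,0]-np.polyval(k,p[:,1]); p=p[abs(d-np.median(d))<8]; k=np.polyfit(p[:,1],p[:,0],1)
    d=p[:,0]-np.polyval(k,p[:,1])
    print(n,k,np.arctan(k[0]),d.std(),np.percentile(p[:,1],[0,1,50,99,100]).round())
# grip: dark points
s=c[175:205,258:285].reshape(-1,3);q=im[175:205,258:285].reshape(-1,3)
g=s[(q.max(1)<85)&(s[:,2]>70)&(s[:,2]<130)]; print("grip",len(g),g.mean(0),g.min(0),g.max(0))
s=c[190:225,215:262].reshape(-1,3);q=im[190:225,215:262].reshape(-1,3)
g=s[(q[:,2]-q[:,1]>70)&(s[:,2]>60)]; print("catch",len(g),np.median(g,0),g.min(0),g.max(0))
# tray
s=c[178:226,284:365].reshape(-1,3);q=im[178:226,284:365].reshape(-1,3)
m=(q.max(1)<125)&(q[:,2]>q[:,0]+10)
t=s[m&(s[:,2]>2)&(s[:,2]<40)]; print("tray",len(t),cv2.minAreaRect(t[t[:,2]>18][:,:2].astype(np.float32)),cv2.minAreaRect(t[:,:2].astype(np.float32)))
```

```text
478 1414
top [9.50021261e-02 4.98554677e+02] 0.09471785304228046 4.18700109160072 [ 73.  76. 223. 351. 354.]
front [1.00235400e-01 4.93518279e+02] 0.09990171645320452 1.9206946964890423 [ 75.  78. 221. 352. 354.]
grip 92 [497.57846456  16.777643   103.9820651 ] [483.07091537   9.72261476  76.90953553] [515.92220282  21.74479838 123.36533839]
catch 51 [542.1521797  122.92303793  82.06490125] [518.13611933 104.44592713  73.84751746] [559.70561246 142.84585685  98.36419798]
tray 1713 ((406.7804260253906, -139.99636840820312), (189.40957641601562, 141.30984497070312), 75.41203308105469) ((407.5432434082031, -139.73348999023438), (190.70570373535156, 142.70542907714844), 75.55194854736328)
```

>>> apply_moves:
  deltas:
    - {"claw": -0.18, "delta_pos": [0, 0, 0], "yaw": 0.16}
    - {"claw": -0.18, "delta_pos": [0, 0, 0], "yaw": 0.16}
    - {"claw": -0.18, "delta_pos": [0, 0, 0], "yaw": 0.149}
    - {"claw": -0.18, "delta_pos": [2, -5.6, 0], "yaw": 0}
    - {"claw": -0.18, "delta_pos": [2, -5.6, 0], "yaw": 0}
    - {"claw": -0.18, "delta_pos": [2, -5.6, 0], "yaw": 0}
    - {"claw": -0.18, "delta_pos": [2, -5.6, 0], "yaw": 0}
    - {"claw": -0.18, "delta_pos": [2, -5.6, 0], "yaw": 0}
  grip_force: 30

```text
clock: 1.15
eef_pos: [353.2, -312.6, 404.7]
tcp_rot: [3.142, -0.0, -0.101]
contact_force: [1.7, -0.2, 0.4]
opening: 0.591
grasp_force: 0.0
```

```bash
cat >> h.py <<'E'
YAW=-0.0997; H=np.array([530.,355.5,0]); RF=R.from_euler('z',YAW).as_matrix()
def F(p): return H+RF@np.array(p,float)      # feeder->world
def toF(p): return (np.asarray(p)-H)@RF
def go(w,ahead=155):
    """tool-frame shift in cm bringing the point `ahead` mm before the TCP to world w"""
    p,m,s=pose(); g=p+m[:,2]*ahead
    print("tcp",p.round(1),"rpy",np.round(s["tcp_rot"],3),"graspF",toF(g).round(1),"delta cm",((np.array(w)-g)@m/10).round(2),"F",s["contact_force"].round(1),"open",round(s["opening"],3),"t",s["clock"])
E
python3 -c "
from h import *
go(F([0,-345,104]))"
```

```text
tcp [ 353.2 -312.6  404.7] rpy [ 3.142 -0.    -0.101] graspF [-109.4 -682.4  249.7] delta cm [ 10.9  -33.75  14.57] F [ 1.7 -0.2  0.4] open 0.591 t 1.15
```

>>> apply_moves:
  deltas:
    - {"claw": -0.18, "delta_pos": [1.8, -5.6, 0], "yaw": 0}
    - {"claw": -0.18, "delta_pos": [1.8, -5.6, 0], "yaw": 0}
    - {"claw": -0.18, "delta_pos": [1.8, -5.6, 0], "yaw": 0}
    - {"claw": -0.18, "delta_pos": [1.8, -5.6, 0], "yaw": 0}
    - {"claw": -0.18, "delta_pos": [1.8, -5.6, 0], "yaw": 0}
    - {"claw": -0.18, "delta_pos": [1.8, -5.6, 0], "yaw": 0}
    - {"claw": -0.18, "delta_pos": [0, 0, 0], "yaw": 0}

```text
clock: 2.02
eef_pos: [494.9, 12.3, 404.6]
tcp_rot: [-3.141, -0.0, -0.096]
contact_force: [-0.7, 0.2, 0.8]
opening: 0.597
grasp_force: 0.0
```

```bash
python3 -c "
from h import *
f,c=grab('wrist'); np.save('w1.npy',c); cv2.imwrite('pics/w1.png',f['img'])
go(F([0,-345,104]))"
```

```text
tcp [494.2  10.7 404.4] rpy [ 3.141e+00  1.000e-03 -9.700e-02] graspF [  -1.5 -346.7  249.4] delta cm [ 0.16 -0.17 14.54] F [ 0.   0.2 -0.5] open 0.591 t 2.075
```

View pics/w1.png

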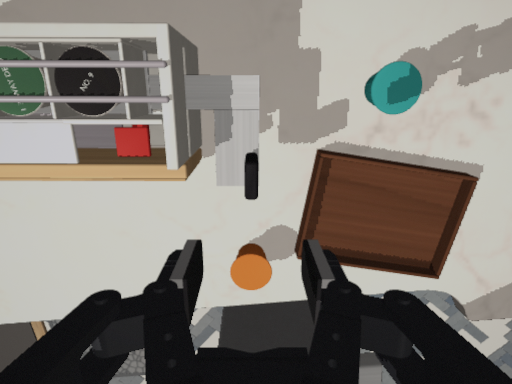

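Run:
```python
from h import *
c=np.load("w1.npy"); im=cv2.imread("pics/w1.png").astype(int)
cf=toF(c.reshape(-1,3)).reshape(c.shape)
s=cf[150:202,240:264].reshape(-1,3); g=s[(abs(s[:,2]-122)<5)]; print("grip top",len(g),g.mean(0).round(1),np.percentile(g,[2,98],axis=0).round(1))
b=im; wood=(b[...,2]-b[...,0]>40)&(b[...,2]>110)
rows=[]
for n,(a0,a1,b0,b1) in {"door":(145,185,5,205)}.items():
    s=cf[a0:a1,b0:b1][wood[a0:a1,b0:b1]]; s=s[abs(s[:,2]-96)<6]; print(n,len(s),np.median(s,0).round(1),np.percentile(s,[2,98],axis=0).round(1))
    u=np.polyfit(s[:,1],s[:,0],1); print("slope",u)
red=(b[...,2]-b[...,1]>80)
s=cf[115:165,105:160][red[115:165,105:160]]; print("catch",len(s),np.median(s,0).round(1),np.percentile(s,[2,98],axis=0).round(1))
s=cf[30:170,165:190].reshape(-1,3); s=s[abs(s[:,2]-126)<5]; print("wall",np.percentile(s,[2,50,98],axis=0).round(1))
s=c[145:280,290:480].reshape(-1,3); t=s[(s[:,2]>18)&(s[:,2]<32)&(im[145:280,290:480].reshape(-1,3).max(1)<130)]; print("tray",cv2.minAreaRect(t[:,:2].astype(np.float32)))
s=cf[50:115,55:122].reshape(-1,3); d=im[50:115,55:122].reshape(-1,3); s=s[(d.max(1)<60)]; print("black pod",np.median(s,0).round(1))
```

```text
grip top 526 [   7.6 -343.7  122.4] [[  -8.9 -349.3  119.6]
 [  22.8 -338.1  124.2]]
door 2996 [   6.7 -196.9   96.7] [[  -1.6 -280.1   94. ]
 [  14.4 -118.2   98.2]]
slope [-1.99236303e-03  6.20708545e+00]
catch 987 [  33.7 -231.5   82.9] [[  20.1 -246.4   59.3]
 [  46.6 -216.2   84.5]]
wall [[  19.2 -283.9  121.5]
 [  61.5 -281.3  126.7]
 [ 117.9 -274.8  128.9]]
tray ((410.1743469238281, -141.59881591796875), (191.33477783203125, 139.85128784179688), 75.36491394042969)
black pod [  85.6 -218.7  125.4]
```

>>> apply_moves:
  deltas:
    - {"claw": -0.18, "delta_pos": [0.8, -0.3, 3.0], "yaw": 0}
    - {"claw": -0.18, "delta_pos": [0, 0, 4.0], "yaw": 0}
    - {"claw": -0.18, "delta_pos": [0, 0, 4.0], "yaw": 0}
    - {"claw": -0.18, "delta_pos": [0, 0, 3.5], "yaw": 0}
    - {"claw": 0.4, "delta_pos": [0, 0, 0], "yaw": 0}
    - {"claw": 1, "delta_pos": [0, 0, 0], "yaw": 0}
    - {"claw": 1, "delta_pos": [0, 0, 0], "yaw": 0}
    - {"claw": 1, "delta_pos": [0, 0, 0], "yaw": 0}
  grip_force: 40

```text
clock: 3.08
eef_pos: [502.4, 11.1, 260.9]
tcp_rot: [3.142, -0.002, -0.1]
contact_force: [-2.3, -2.1, 5.7]
opening: 0.133
grasp_force: 42.2
```

```bash
python3 -c "
from h import *
go(F([7,-344,104]))"
```

```text
tcp [502.4  11.1 260.9] rpy [ 3.142e+00 -2.000e-03 -1.000e-01] graspF [   7.1 -345.4  105.9] delta cm [-0.01 -0.14  0.19] F [-2.3 -2.1  5.7] open 0.133 t 3.075
```

>>> apply_moves:
  deltas:
    - {"claw": 1, "delta_pos": [0, 3, 0], "yaw": 0}
    - {"claw": 1, "delta_pos": [0, 3, 0], "yaw": 0}
    - {"claw": 1, "delta_pos": [0, 3, 0], "yaw": 0}
    - {"claw": 1, "delta_pos": [0, 3, 0], "yaw": 0}
    - {"claw": 1, "delta_pos": [0, 3, 0], "yaw": 0}
    - {"claw": 1, "delta_pos": [0, 2, 0], "yaw": 0}
    - {"claw": 1, "delta_pos": [0, 1.4, 0], "yaw": 0}
    - {"claw": 1, "delta_pos": [0, 0, 0], "yaw": 0}

```text
clock: 4.08
eef_pos: [484.1, -172.8, 260.9]
tcp_rot: [3.141, -0.002, -0.101]
contact_force: [-2.6, -1.4, 7.0]
opening: 0.136
grasp_force: 42.5
```

```bash
python3 -c "
from h import *
f,c=grab('wrist'); np.save('w2.npy',c); cv2.imwrite('pics/w2.png',f['img'])
f,c=grab('scene'); cv2.imwrite('pics/s2.png',np.hstack([cv2.resize(f['img'][160:270,130:300],None,fx=3,fy=3)]))
go(F([7,-345.4-188,104]))"
```

```text
tcp [ 484.2 -172.3  260.9] rpy [ 3.141e+00 -2.000e-03 -1.000e-01] graspF [   7.3 -529.9  105.9] delta cm [-0.03  0.35  0.19] F [-1.5 -1.7  6.1] open 0.135 t 4.175
```

View pics/s2.png

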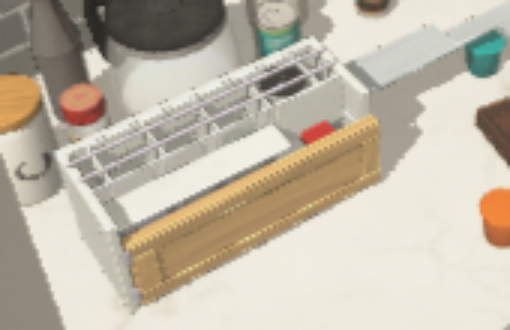

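>>> apply_moves:
  deltas:
    - {"claw": 1, "delta_pos": [0, -3, 0], "yaw": 0}
    - {"claw": 1, "delta_pos": [0, -3, 0], "yaw": 0}
    - {"claw": 1, "delta_pos": [0, -3, 0], "yaw": 0}
    - {"claw": 1, "delta_pos": [0, -3, 0], "yaw": 0}
    - {"claw": 1, "delta_pos": [0, -3, 0], "yaw": 0}
    - {"claw": 1, "delta_pos": [0, -2, 0], "yaw": 0}
    - {"claw": 1, "delta_pos": [0, -1.6, 0], "yaw": 0}
    - {"claw": 1, "delta_pos": [0, 0, 0], "yaw": 0}

```text
clock: 5.18
eef_pos: [502.7, 13.0, 260.9]
tcp_rot: [3.139, -0.002, -0.098]
contact_force: [-3.1, -10.0, 9.4]
opening: 0.134
grasp_force: 44.1
```

```bash
python3 -c "
from h import *
go(F([7,-345.4,104]))"
```

```text
tcp [502.7  13.  260.9] rpy [ 3.139e+00 -2.000e-03 -9.800e-02] graspF [   7.1 -343.9  105.9] delta cm [-0.01  0.15  0.19] F [ -3.1 -10.    9.4] open 0.134 t 5.175
```

>>> apply_moves:
  deltas:
    - {"claw": -0.18, "delta_pos": [0, 0, 0], "yaw": 0}
    - {"claw": -0.18, "delta_pos": [0, 0, 0], "yaw": 0}
    - {"claw": -0.18, "delta_pos": [0, 0, -4], "yaw": 0}
    - {"claw": -0.18, "delta_pos": [0, 0, -4], "yaw": 0}
    - {"claw": -0.18, "delta_pos": [0, 0, -4], "yaw": -0.15}
    - {"claw": 1, "delta_pos": [0, 0, 0], "yaw": -0.18}
    - {"claw": 1, "delta_pos": [0, 0, 0], "yaw": -0.18}
    - {"claw": 1, "delta_pos": [0, 0, 0], "yaw": -0.18}

```text
clock: 6.18
eef_pos: [502.3, 13.4, 379.9]
tcp_rot: [3.142, -0.001, 0.596]
contact_force: [-0.0, -0.2, 0.1]
opening: 0.0
grasp_force: 0.0
```

>>> apply_moves:
  deltas:
    - {"claw": 1, "delta_pos": [0, 0, 0], "yaw": -0.18}
    - {"claw": 1, "delta_pos": [0, 0, 0], "yaw": -0.18}
    - {"claw": 1, "delta_pos": [0, 0, 0], "yaw": -0.18}
    - {"claw": 1, "delta_pos": [0, 0, 0], "yaw": -0.18}
    - {"claw": 1, "delta_pos": [0, 0, 0], "yaw": -0.18}
    - {"claw": 1, "delta_pos": [0, 0, 0], "yaw": -0.18}
    - {"claw": 1, "delta_pos": [0, 0, 0], "yaw": -0.18}
    - {"claw": 1, "delta_pos": [0, 0, 0], "yaw": -0.18}

```text
clock: 7.18
eef_pos: [502.3, 13.4, 379.7]
tcp_rot: [3.141, -0.0, 2.036]
contact_force: [0.5, 0.0, -0.6]
opening: -0.002
grasp_force: 0.0
```

>>> apply_moves:
  deltas:
    - {"claw": 1, "delta_pos": [0, 0, 0], "yaw": -0.18}
    - {"claw": 1, "delta_pos": [0, 0, 0], "yaw": -0.18}
    - {"claw": 1, "delta_pos": [0, 0, 0], "yaw": -0.18}
    - {"claw": 1, "delta_pos": [0, 0, 0], "yaw": -0.18}
    - {"claw": 1, "delta_pos": [0, 0, 0], "yaw": -0.18}
    - {"claw": 1, "delta_pos": [0, 0, 0], "yaw": -0.11}
    - {"claw": 1, "delta_pos": [0, 0, 0], "yaw": 0}

```text
clock: 8.05
eef_pos: [502.3, 13.4, 379.8]
tcp_rot: [3.141, 0.0, 3.039]
contact_force: [-0.6, -0.5, -0.2]
opening: -0.001
grasp_force: 0.0
```

```bash
python3 -c "
from h import *
f,c=grab('wrist'); np.save('w3.npy',c); cv2.imwrite('pics/w3.png',f['img'])
cf=toF(c.reshape(-1,3)).reshape(c.shape); b=f['img'].astype(int)
red=(b[...,2]-b[...,1]>80); s=cf[red&(abs(cf[...,1]+232)<40)&(abs(cf[...,2]-82)<6)]; print('catch',len(s),np.median(s,0).round(1),np.percentile(s,[2,98],axis=0).round(1)) if len(s) else 0
s=cf[(abs(cf[...,2]-122)<4)&(abs(cf[...,1]+344)<25)&(abs(cf[...,0]-7)<25)]; print('grip',len(s),s.mean(0) if len(s) else 0)
go(F([27,-232,100]),173)"
```

```text
catch 875 [  32.3 -231.2   82.9] [[  20.1 -246.1   81.5]
 [  45.2 -216.4   84.3]]
grip 623 [   4.24055258 -344.25838035  122.35651344]
tcp [502.3  13.4 379.7] rpy [3.141 0.    3.037] graspF [   6.5 -343.1  206.7] delta cm [-2.   11.12 10.68] F [0.2 0.6 0.4] open -0.002 t 8.1
```

>>> apply_moves:
  deltas:
    - {"claw": 1, "delta_pos": [-1.0, 5.5, 0], "yaw": 0}
    - {"claw": 1, "delta_pos": [-1.0, 5.6, 0], "yaw": 0}
    - {"claw": 1, "delta_pos": [0, 0, 4], "yaw": 0}
    - {"claw": 1, "delta_pos": [0, 0, 4], "yaw": 0}
    - {"claw": 1, "delta_pos": [0, 0, 2.7], "yaw": 0}
    - {"claw": 1, "delta_pos": [0, 0, 1], "yaw": 0}
    - {"claw": 1, "delta_pos": [0, 0, 0], "yaw": 0}

```text
clock: 8.98
eef_pos: [533.6, 121.7, 262.6]
tcp_rot: [-3.141, -0.001, 3.039]
contact_force: [0.3, -0.0, -0.1]
opening: 0.001
grasp_force: 0.0
```

```bash
python3 -c "
from h import *
f,c=grab('wrist'); cv2.imwrite('pics/w4.png',f['img'])
go(F([27,-232,71]),173)"
```

```text
tcp [533.9 121.7 263.3] rpy [3.141e+00 1.000e-03 3.039e+00] graspF [  27.2 -232.2   90.3] delta cm [0.02 0.02 1.93] F [-0.1 -0.  -0.4] open -0.003 t 9.025
```

View pics/w4.png

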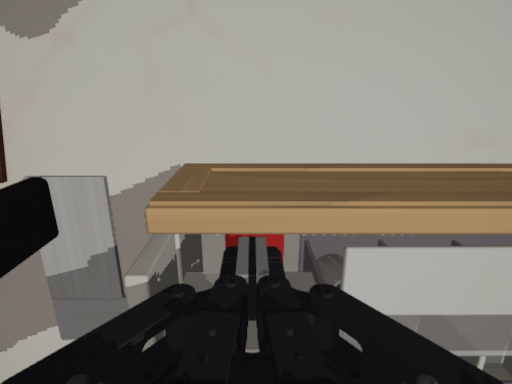

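>>> apply_moves:
  deltas:
    - {"claw": 1, "delta_pos": [0, 0, 0.7], "yaw": 0}
    - {"claw": 1, "delta_pos": [0, 0, 0.7], "yaw": 0}
    - {"claw": 1, "delta_pos": [0, 0, 0.5], "yaw": 0}
    - {"claw": 1, "delta_pos": [0, 0, 0], "yaw": 0}

```text
clock: 9.52
eef_pos: [533.7, 121.8, 243.7]
tcp_rot: [3.141, 0.0, 3.04]
contact_force: [0.7, -0.0, 4.9]
opening: -0.002
grasp_force: 2.5
```

```bash
python3 -c "
from h import *
go(F([27,-232,71]),173)"
```

```text
tcp [533.7 121.8 243.7] rpy [3.141 0.    3.04 ] graspF [  27.  -232.2   70.7] delta cm [-0.    0.02 -0.03] F [ 0.7 -0.   4.9] open -0.002 t 9.525
```

>>> apply_moves:
  deltas:
    - {"claw": 1, "delta_pos": [0, 0, 0.15], "yaw": 0}
    - {"claw": 1, "delta_pos": [0.4, 0, 0], "yaw": 0}
    - {"claw": 1, "delta_pos": [1.0, -0.05, 0], "yaw": 0.04}
    - {"claw": 1, "delta_pos": [1.2, -0.05, 0], "yaw": 0.05}
    - {"claw": 1, "delta_pos": [1.2, -0.05, 0], "yaw": 0.05}
    - {"claw": 1, "delta_pos": [1.2, -0.05, 0], "yaw": 0.05}
    - {"claw": 1, "delta_pos": [0, 0, 0], "yaw": 0}

```text
clock: 10.4
eef_pos: [482.9, 127.8, 242.3]
tcp_rot: [-3.14, -0.001, 2.85]
contact_force: [-0.9, -4.4, 5.2]
opening: -0.003
grasp_force: 2.7
```

```bash
cat >> h.py <<'E'
def D(p,th): return F(R.from_euler('z',-th).as_matrix()@np.array(p,float))   # door frame->world
E
python3 -c "
from h import *
go(D([25,-232,71],.19),173)
f,c=grab('scene'); b=f['img'].astype(int); cf=toF(c.reshape(-1,3)).reshape(c.shape)
s=cf[(b[...,2]-b[...,0]>40)&(abs(cf[...,2]-96)<5)&(cf[...,0]<20)&(cf[...,0]>-150)&(cf[...,1]>-290)&(cf[...,1]<0)]; print(len(s),np.arctan(np.polyfit(s[:,1],s[:,0],1)))
"
```

```text
tcp [482.9 127.8 242.3] rpy [-3.14e+00 -1.00e-03  2.85e+00] graspF [ -24.4 -231.4   69.3] delta cm [-0.52 -0.02 -0.17] F [-0.9 -4.4  5.2] open -0.003 t 10.4
530 [0.22699233 1.3100961 ]
```

>>> apply_moves:
  deltas:
    - {"claw": 1, "delta_pos": [2.8, -0.13, -0.3], "yaw": 0.13}
    - {"claw": 1, "delta_pos": [2.8, -0.13, 0], "yaw": 0.13}
    - {"claw": 1, "delta_pos": [2.8, -0.13, 0], "yaw": 0.12}
    - {"claw": 1, "delta_pos": [2.8, -0.13, 0], "yaw": 0.12}
    - {"claw": 1, "delta_pos": [2.8, -0.13, 0], "yaw": 0.12}
    - {"claw": 1, "delta_pos": [2.8, -0.13, 0], "yaw": 0.12}

```text
clock: 11.2
eef_pos: [343.9, 215.8, 245.4]
tcp_rot: [3.141, 0.0, 2.106]
contact_force: [2.8, 1.1, 4.6]
opening: 0.001
grasp_force: 2.3
```

```bash
python3 -c "
from h import *
go(D([25,-232,74],.21+.72),173)
p,m,s=pose(); g=toF(p+m[:,2]*173); print(np.arctan2(-g[0],-g[1])+25/232, np.hypot(*g[:2]), s['qpos'].round(2))
"
```

```text
tcp [343.9 215.8 245.4] rpy [3.141 0.    2.106] graspF [-171.2 -157.6   72.4] delta cm [-0.11 -0.05 -0.16] F [2.8 1.1 4.6] open 0.001 t 11.2
0.9346701113078182 232.70200701857226 [ 0.56  0.27  2.22 -0.    0.66  0.02]
```

>>> apply_moves:
  deltas:
    - {"claw": 1, "delta_pos": [2.8, -0.13, 0], "yaw": 0.12}
    - {"claw": 1, "delta_pos": [2.8, -0.13, 0], "yaw": 0.12}
    - {"claw": 1, "delta_pos": [2.8, -0.13, 0], "yaw": 0.12}
    - {"claw": 1, "delta_pos": [2.8, -0.13, 0], "yaw": 0.12}
    - {"claw": 1, "delta_pos": [2.8, -0.13, 0], "yaw": 0.12}
    - {"claw": 1, "delta_pos": [1.8, -0.1, 0], "yaw": 0.08}
    - {"claw": 1, "delta_pos": [0, 0, 0], "yaw": 0}

```text
clock: 12.08
eef_pos: [298.0, 364.4, 245.4]
tcp_rot: [3.141, -0.001, 1.432]
contact_force: [1.7, -0.2, 5.1]
opening: -0.001
grasp_force: 2.3
```

```bash
python3 -c "
from h import *
go(D([84,-132,250],1.6),173)
p,m,s=pose(); g=toF(p+m[:,2]*173); print(np.arctan2(-g[0],-g[1])+25/232, np.hypot(*g[:2]), s['qpos'].round(2))
"
```

```text
tcp [298.  364.4 245.4] rpy [ 3.141e+00 -1.000e-03  1.432e+00] graspF [-231.6  -14.1   72.4] delta cm [ -6.2    9.99 -17.76] F [ 1.7 -0.2  5.1] open -0.001 t 12.075
1.617752460792527 232.06048591629738 [0.88 0.35 2.09 0.   0.71 1.02]
```

>>> apply_moves:
  deltas:
    - {"claw": 1, "delta_pos": [-0.3, 0, -2], "yaw": 0}
    - {"claw": 1, "delta_pos": [0, 0, -5], "yaw": 0}
    - {"claw": -0.5, "delta_pos": [0, 0, -5.5], "yaw": 0}
    - {"claw": -0.5, "delta_pos": [-3, 5, -5.5], "yaw": 0}
    - {"claw": -0.5, "delta_pos": [-3, 5, 0], "yaw": -0.18}
    - {"claw": -0.5, "delta_pos": [0, 0, 0], "yaw": -0.18}
    - {"claw": -0.5, "delta_pos": [0, 0, 0], "yaw": -0.18}
    - {"claw": -0.5, "delta_pos": [0, 0, 0], "yaw": -0.18}

```text
clock: 13.08
eef_pos: [374.1, 297.1, 412.4]
tcp_rot: [-3.14, 0.0, 2.141]
contact_force: [-0.4, 0.1, 1.0]
opening: 0.752
grasp_force: 0.0
```

>>> apply_moves:
  deltas:
    - {"claw": -0.5, "delta_pos": [0, 0, 0], "yaw": -0.18}
    - {"claw": -0.5, "delta_pos": [0, 0, 0], "yaw": -0.18}
    - {"claw": -0.5, "delta_pos": [0, 0, 0], "yaw": -0.18}
    - {"claw": -0.5, "delta_pos": [0, 0, 0], "yaw": -0.18}
    - {"claw": -0.5, "delta_pos": [0, 0, 0], "yaw": -0.13}
    - {"claw": -0.5, "delta_pos": [0, 0, 0], "yaw": 0}

```text
clock: 13.82
eef_pos: [374.0, 297.5, 412.5]
tcp_rot: [-3.14, -0.001, 2.984]
contact_force: [0.4, 1.2, -0.3]
opening: 0.746
grasp_force: 0.0
```

```bash
python3 -c "
from h import *
f,c=grab('wrist'); np.save('w5.npy',c); cv2.imwrite('pics/w5.png',f['img'])
go(D([84,-132,250],1.61),155)
f,c=grab('scene'); np.save('s5.npy',c); cv2.imwrite('pics/s5.png',f['img'])
"
```

```text
tcp [374.1 297.7 412.6] rpy [-3.141e+00 -1.000e-03  2.982e+00] graspF [-149.5  -73.2  257.6] delta cm [-1.46 -0.47  0.76] F [-1.4  0.2 -0.9] open 0.752 t 13.875
```

View pics/w5.png

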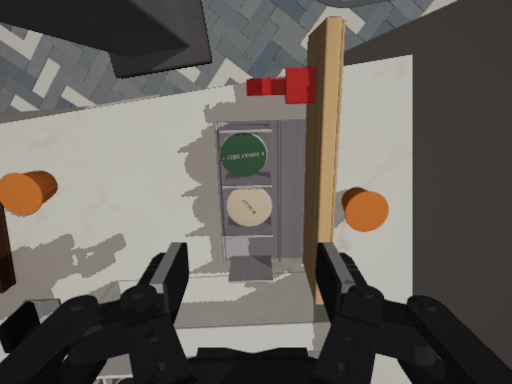

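```bash
cat >> h.py <<'E'
def pods(c,im,box=None):
    h=cv2.cvtColor(im,cv2.COLOR_BGR2HSV)
    return h
E
python3 - <<'E'
from h import *
c=np.load("w5.npy"); im=cv2.imread("pics/w5.png").astype(int)
v,u=np.mgrid[:384,:512]
for n,(pu,pv) in {"green":(244,155),"cream":(249,207)}.items():
    m=((u-pu)**2+(v-pv)**2<26**2)&(c[...,2]>50)&(c[...,2]<66)
    s=c[m]; (x,y),rad=cv2.minEnclosingCircle(s[:,:2].astype(np.float32)); print(n,m.sum(),s.mean(0).round(1),(x,y),rad)
s=c[60:290,300:345][abs(c[60:290,300:345,2]-96)<4]
vx,vy,_,_=cv2.fitLine(s[:,:2].astype(np.float32),cv2.DIST_HUBER,0,.01,.01).ravel(); a=np.arctan2(vy,vx); print("door dir yaw",a, "theta", )
for th in (1.55,1.6,1.65): print(th,D([84,-103.5,58],th).round(1),D([84,-161.5,58],th).round(1), (YAW-th))
p,m,s=pose(); print(p,s['tcp_rot'])
E
```

```text
green 1721 [356.  290.   60.6] (359.50042724609375, 289.7369079589844) 28.248743057250977
cream 1614 [416.6 286.6  59.6] (417.57122802734375, 286.2059020996094) 32.89516830444336
door dir yaw -0.13591221 theta
1.55 [420.2 279.9  58. ] [362.4 284.5  58. ] -1.6497
1.6 [416.6 285.5  58. ] [359. 293.  58.] -1.6997
1.65 [413.2 291.3  58. ] [356.1 301.6  58. ] -1.7496999999999998
[374.18365682 297.90375044 412.6989777 ] [-3.14083328e+00 -5.82607882e-04  2.98162999e+00]
```

```bash
python3 -c "
from h import *
go([416.5,286,52])"
```

```text
tcp [374.2 297.9 412.7] rpy [-3.141e+00 -1.000e-03  2.982e+00] graspF [-149.4  -72.9  257.7] delta cm [-4.39 -0.47 20.57] F [-0.9 -0.3  0.2] open 0.75 t 13.925
```

>>> apply_moves:
  deltas:
    - {"claw": -0.5, "delta_pos": [-4.4, -0.5, 3], "yaw": -0.024}
    - {"claw": -0.5, "delta_pos": [0, 0, 5], "yaw": 0}
    - {"claw": -0.5, "delta_pos": [0, 0, 5], "yaw": 0}
    - {"claw": -0.5, "delta_pos": [0, 0, 2], "yaw": 0}
    - {"claw": -0.5, "delta_pos": [0, 0, 0], "yaw": 0}

```text
clock: 14.55
eef_pos: [416.4, 286.1, 261.6]
tcp_rot: [-3.139, -0.003, 3.007]
contact_force: [-0.5, -1.0, 0.1]
opening: 0.749
grasp_force: 0.0
```

```bash
python3 -c "
from h import *
go([416.5,286,52])"
```

```text
tcp [416.4 286.1 261.6] rpy [-3.139e+00 -3.000e-03  3.007e+00] graspF [-106.6  -80.8  106.6] delta cm [-0.07  0.05  5.46] F [-0.5 -1.   0.1] open 0.749 t 14.55
```

>>> apply_moves:
  deltas:
    - {"claw": -0.5, "delta_pos": [0, 0, 3], "yaw": 0}
    - {"claw": -0.5, "delta_pos": [0, 0, 2.5], "yaw": 0}
    - {"claw": -0.5, "delta_pos": [0, 0, 0], "yaw": 0}
    - {"claw": 0, "delta_pos": [0, 0, 0], "yaw": 0}
    - {"claw": 0, "delta_pos": [0, 0, 0], "yaw": 0}
    - {"claw": 0, "delta_pos": [0, 0, 0], "yaw": 0}
  grip_force: 20

```text
clock: 15.3
eef_pos: [417.4, 287.0, 209.3]
tcp_rot: [3.14, 0.001, 3.008]
contact_force: [-1.0, -0.7, 7.8]
opening: 0.578
grasp_force: 20.9
```

>>> apply_moves:
  deltas:
    - {"claw": 0, "delta_pos": [0, 0, -2], "yaw": 0}
    - {"claw": 0, "delta_pos": [0, 0, -3], "yaw": 0}
    - {"claw": 0, "delta_pos": [0, 0, -4], "yaw": 0}
    - {"claw": 0, "delta_pos": [0, 0, -4], "yaw": 0}

```text
clock: 15.8
eef_pos: [416.9, 286.6, 339.8]
tcp_rot: [3.141, 0.0, 3.008]
contact_force: [0.1, 0.1, -1.1]
opening: 0.577
grasp_force: 21.4
```

```bash
python3 -c "
from h import *
f,c=grab('wrist'); np.save('w6.npy',c); cv2.imwrite('pics/w6.png',f['img'])
f,c=grab('scene'); np.save('s6.npy',c); cv2.imwrite('pics/s6.png',f['img'])
b=f['img'][170:235,280:370].reshape(-1,3).astype(int); s=c[170:235,280:370].reshape(-1,3)
t=s[(b.max(1)<125)&(b[:,2]>b[:,0]+10)&(s[:,2]>18)&(s[:,2]<32)]; print('tray',len(t),cv2.minAreaRect(t[:,:2].astype(np.float32)))
go([410,-141,140])"
```

```text
tray 319 ((407.8866882324219, -141.1571044921875), (191.23074340820312, 144.05300903320312), 75.63495635986328)
tcp [418.3 287.5 342.6] rpy [3.136 0.006 3.008] graspF [-103.5  -78.   187.7] delta cm [ -4.77 -42.69   4.57] F [-0.1 -0.1 -0.3] open 0.576 t 15.9
```

View pics/w6.png

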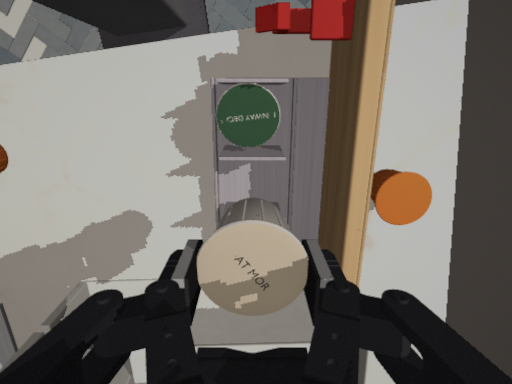

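>>> apply_moves:
  deltas:
    - {"claw": 0, "delta_pos": [-0.55, -4, 0], "yaw": 0}
    - {"claw": 0, "delta_pos": [-0.55, -6, 0], "yaw": 0}
    - {"claw": 0, "delta_pos": [-0.55, -6.2, 0], "yaw": 0}
    - {"claw": 0, "delta_pos": [-0.55, -6.2, 0], "yaw": 0}
    - {"claw": 0, "delta_pos": [-0.55, -6.2, 0], "yaw": 0}
    - {"claw": 0, "delta_pos": [-0.55, -6.2, 0], "yaw": 0}
    - {"claw": 0, "delta_pos": [-0.55, -6.2, 0], "yaw": 0}
    - {"claw": 0, "delta_pos": [-0.55, -6.2, 0], "yaw": 0}

```text
clock: 16.9
eef_pos: [397.2, -189.0, 338.0]
tcp_rot: [-3.142, 0.001, 3.008]
contact_force: [1.2, 0.4, -0.0]
opening: 0.579
grasp_force: 21.4
```

```bash
python3 -c "
from h import *
go([399,-185,48])
f,c=grab('wrist')
b=f['img'].reshape(-1,3).astype(int); s=c.reshape(-1,3)
t=s[(b.max(1)<125)&(b[:,2]>b[:,0]+10)&(s[:,2]>16)&(s[:,2]<32)&(abs(s[:,0]-408)<130)&(abs(s[:,1]+141)<150)]; print('tray',len(t),cv2.minAreaRect(t[:,:2].astype(np.float32)))"
```

```text
tcp [ 397.2 -189.   338. ] rpy [-3.142e+00  1.000e-03  3.008e+00] graspF [ -77.8 -555.   183. ] delta cm [-0.11  0.42 13.5 ] F [ 1.2  0.4 -0. ] open 0.579 t 16.9
tray 3971 ((402.46685791015625, -118.29583740234375), (232.6205291748047, 163.7746124267578), 75.4109115600586)
```

```bash
python3 -c "
from h import *
f,c=grab('wrist'); cv2.imwrite('pics/w7.png',f['img'])
h=cv2.cvtColor(f['img'],cv2.COLOR_BGR2HSV)
m=((h[...,1]>70)&(h[...,2]<130)&(c[...,2]>16)&(c[...,2]<32)).astype(np.uint8)
n,l,st,ce=cv2.connectedComponentsWithStats(m)
for i in range(1,n):
    if st[i,4]>150: print(st[i],cv2.minAreaRect(c[l==i][:,:2].astype(np.float32)))
"
```

```text
[466  87  32  47 436] ((361.64569091796875, 13.379281044006348), (16.512569427490234, 39.55305862426758), 78.45394134521484)
[ 207   96  220  161 3603] ((409.0474548339844, -141.41162109375), (189.28207397460938, 139.65231323242188), 75.50658416748047)
[ 48 299  35  10 168] ((511.0381164550781, -418.9749755859375), (29.757083892822266, 5.908004283905029), 77.97626495361328)
```

View pics/w7.png

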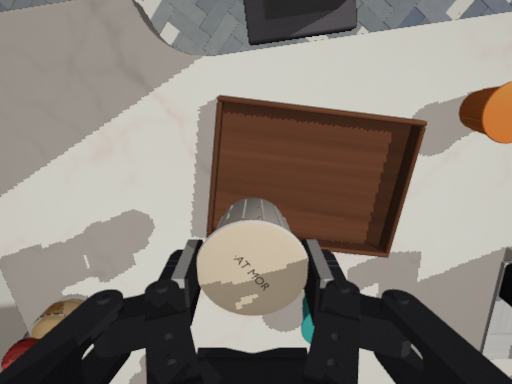

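>>> apply_moves:
  deltas:
    - {"claw": 0, "delta_pos": [-0.1, 0.4, 3], "yaw": 0}
    - {"claw": 0, "delta_pos": [0, 0, 5], "yaw": 0}
    - {"claw": 0, "delta_pos": [0, 0, 3.8], "yaw": 0}
    - {"claw": 0, "delta_pos": [0, 0, 1], "yaw": 0}
    - {"claw": 0, "delta_pos": [0, 0, 0.6], "yaw": 0}
    - {"claw": 0, "delta_pos": [0, 0, 0], "yaw": 0}

```text
clock: 17.75
eef_pos: [399.8, -183.2, 204.8]
tcp_rot: [-3.141, 0.001, 3.008]
contact_force: [0.1, 0.3, 0.0]
opening: 0.579
grasp_force: 21.4
```

>>> apply_moves:
  deltas:
    - {"claw": 0, "delta_pos": [0, 0, 0.2], "yaw": 0}
    - {"claw": -0.3, "delta_pos": [0, 0, 0], "yaw": 0}
    - {"claw": -0.5, "delta_pos": [0, 0, 0], "yaw": 0}
    - {"claw": -0.5, "delta_pos": [0, 0, 0], "yaw": 0}
    - {"claw": -0.5, "delta_pos": [0, 0, -3], "yaw": 0}
    - {"claw": -0.5, "delta_pos": [0, 0, -5], "yaw": 0}
    - {"claw": -0.5, "delta_pos": [0, 0, -5], "yaw": 0}
    - {"claw": -0.5, "delta_pos": [0, 0, 0], "yaw": 0}

```text
clock: 18.75
eef_pos: [400.5, -183.6, 335.6]
tcp_rot: [-3.14, 0.007, 3.008]
contact_force: [0.0, 0.3, 0.3]
opening: 0.748
grasp_force: 0.0
```

```bash
python3 -c "
from h import *
go([358,291.5,180])
f,c=grab('wrist'); cv2.imwrite('pics/w8.png',f['img'])
v,u=np.mgrid[:384,:512]
m=(np.hypot(c[...,0]-400,c[...,1]+185)<45)&(c[...,2]>40)&(c[...,2]<70); s=c[m]; print(m.sum(),s.mean(0).round(1),np.percentile(s,[2,98],axis=0).round(0))
"
```

```text
tcp [ 400.5 -183.6  335.6] rpy [-3.14   0.007  3.008] graspF [ -74.2 -549.7  180.6] delta cm [10.64 46.56 -0.11] F [0.  0.3 0.3] open 0.748 t 18.75
2688 [ 393.4 -182.2   51.6] [[ 371. -205.   50.]
 [ 417. -159.   53.]]
```

>>> apply_moves:
  deltas:
    - {"claw": -0.5, "delta_pos": [1.3, 5.8, 0], "yaw": 0}
    - {"claw": -0.5, "delta_pos": [1.3, 5.8, 0], "yaw": 0}
    - {"claw": -0.5, "delta_pos": [1.3, 5.8, 0], "yaw": 0}
    - {"claw": -0.5, "delta_pos": [1.3, 5.8, 0], "yaw": 0}
    - {"claw": -0.5, "delta_pos": [1.3, 5.8, 0], "yaw": 0}
    - {"claw": -0.5, "delta_pos": [1.3, 5.8, 0], "yaw": 0}
    - {"claw": -0.5, "delta_pos": [1.3, 5.8, 0], "yaw": 0}
    - {"claw": -0.5, "delta_pos": [1.3, 5.8, 0], "yaw": 0}

```text
clock: 19.8
eef_pos: [357.0, 292.3, 330.6]
tcp_rot: [-3.14, -0.001, 3.009]
contact_force: [1.2, -0.5, 0.2]
opening: 0.746
grasp_force: 0.0
```

```bash
python3 -c "
from h import *
f,c=grab('wrist'); cv2.imwrite('pics/w9.png',f['img'])
m=(np.hypot(c[...,0]-358,c[...,1]-291)<40)&(c[...,2]>50)&(c[...,2]<64)&(f['img'].max(2)<140); s=c[m]; print(m.sum(),s.mean(0).round(1),np.percentile(s,[2,98],axis=0).round(0))
go([358,291.5,54])
"
```

```text
2981 [358.6 290.9  59.7] [[327. 268.  51.]
 [389. 315.  64.]]
tcp [357.2 297.8 331.2] rpy [ 3.138 -0.     3.009] graspF [-166.2  -74.1  176.2] delta cm [-0.17 -0.71 12.22] F [0.9 5.1 1. ] open 0.751 t 19.85
```

>>> apply_moves:
  deltas:
    - {"claw": -0.5, "delta_pos": [0, 0, 0], "yaw": 0}
    - {"claw": -0.5, "delta_pos": [-0.1, -0.5, 3], "yaw": 0}
    - {"claw": -0.5, "delta_pos": [0, 0, 3], "yaw": 0}
    - {"claw": -0.5, "delta_pos": [0, 0, 0], "yaw": 0}

```text
clock: 20.35
eef_pos: [357.4, 283.4, 269.9]
tcp_rot: [-3.137, -0.004, 3.007]
contact_force: [-1.1, 0.8, 0.3]
opening: 0.751
grasp_force: 0.0
```

```bash
python3 -c "
from h import *
go([358.3,291.5,54])
"
```

```text
tcp [357.4 283.4 269.9] rpy [-3.137 -0.004  3.007] graspF [-165.3  -89.6  114.9] delta cm [-0.07  0.92  6.08] F [-1.1  0.8  0.3] open 0.751 t 20.35
```

>>> apply_moves:
  deltas:
    - {"claw": -0.5, "delta_pos": [0, 0.5, 0], "yaw": 0}
    - {"claw": -0.5, "delta_pos": [0, 0, 0], "yaw": 0}
    - {"claw": -0.5, "delta_pos": [0, 0, 0], "yaw": 0}

```text
clock: 20.72
eef_pos: [359.2, 290.6, 272.8]
tcp_rot: [3.141, 0.001, 3.008]
contact_force: [-0.8, 0.8, 0.6]
opening: 0.75
grasp_force: 0.0
```

```bash
python3 -c "
from h import *
go([358.3,291.5,54])
"
```

```text
tcp [359.2 290.6 272.8] rpy [3.141e+00 1.000e-03 3.008e+00] graspF [-163.3  -81.4  117.8] delta cm [0.13 0.05 6.38] F [-0.8  0.8  0.6] open 0.75 t 20.725
```

Settled on target; descend and grip.

>>> apply_moves:
  deltas:
    - {"claw": -0.5, "delta_pos": [0.1, 0, 3], "yaw": 0}
    - {"claw": -0.5, "delta_pos": [0, 0, 3.4], "yaw": 0}
    - {"claw": -0.5, "delta_pos": [0, 0, 0], "yaw": 0}
    - {"claw": 0, "delta_pos": [0, 0, 0], "yaw": 0}
    - {"claw": 0, "delta_pos": [0, 0, 0], "yaw": 0}
    - {"claw": 0, "delta_pos": [0, 0, 0], "yaw": 0}

```text
clock: 21.48
eef_pos: [358.4, 290.9, 209.0]
tcp_rot: [3.14, 0.001, 3.008]
contact_force: [0.8, 0.1, 1.4]
opening: 0.577
grasp_force: 20.8
```

>>> apply_moves:
  deltas:
    - {"claw": 0, "delta_pos": [0, 0, -2], "yaw": 0}
    - {"claw": 0, "delta_pos": [0, 0, -3], "yaw": 0}
    - {"claw": 0, "delta_pos": [0, 0, -4], "yaw": 0}
    - {"claw": 0, "delta_pos": [0, 0, -4], "yaw": 0}
    - {"claw": 0, "delta_pos": [0, 0, 0], "yaw": 0}

```text
clock: 22.1
eef_pos: [358.9, 291.2, 341.3]
tcp_rot: [3.137, 0.005, 3.008]
contact_force: [0.3, -0.1, -1.0]
opening: 0.576
grasp_force: 21.3
```

```bash
python3 -c "
from h import *
go([421,-97,180])
f,c=grab('scene'); cv2.imwrite('pics/s10.png',cv2.resize(f['img'][150:330,130:370],None,fx=3,fy=3))
h=cv2.cvtColor(f['img'],cv2.COLOR_BGR2HSV)
m=((h[...,1]>70)&(h[...,2]<130)&(c[...,2]>14)&(c[...,2]<32)).astype(np.uint8)
n,l,st,ce=cv2.connectedComponentsWithStats(m)
for i in range(1,n):
    if st[i,4]>40 and abs(ce[i][0]-325)<60: print(st[i],cv2.minAreaRect(c[l==i][:,:2].astype(np.float32)))
"
```

```text
tcp [358.9 291.2 341.3] rpy [3.137 0.005 3.008] graspF [-163.2  -80.3  186.3] delta cm [-11.25 -37.73   0.51] F [ 0.3 -0.1 -1. ] open 0.576 t 22.1
[289 181  70  45 378] ((407.13226318359375, -140.46902465820312), (190.24493408203125, 141.71563720703125), 75.79570007324219)
```

View pics/s10.png

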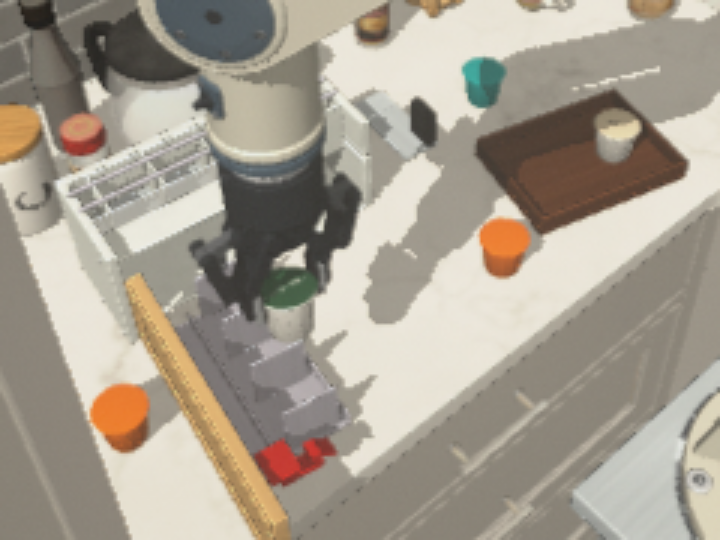

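>>> apply_moves:
  deltas:
    - {"claw": 0, "delta_pos": [-1.6, -5.4, 0], "yaw": 0}
    - {"claw": 0, "delta_pos": [-1.6, -5.4, 0], "yaw": 0}
    - {"claw": 0, "delta_pos": [-1.6, -5.4, 0], "yaw": 0}
    - {"claw": 0, "delta_pos": [-1.6, -5.4, 0], "yaw": 0}
    - {"claw": 0, "delta_pos": [-1.6, -5.4, 0], "yaw": 0}
    - {"claw": 0, "delta_pos": [-1.6, -5.4, 0], "yaw": 0}
    - {"claw": 0, "delta_pos": [-1.6, -5.3, 0], "yaw": 0}
    - {"claw": 0, "delta_pos": [0, 0, 0], "yaw": 0}

```text
clock: 23.15
eef_pos: [418.8, -101.0, 337.1]
tcp_rot: [-3.141, -0.001, 3.003]
contact_force: [0.0, 1.0, 0.9]
opening: 0.575
grasp_force: 21.3
```

```bash
python3 -c "
from h import *
go([421,-97,48])
f,c=grab('wrist')
h=cv2.cvtColor(f['img'],cv2.COLOR_BGR2HSV)
m=((h[...,1]>70)&(h[...,2]<130)&(c[...,2]>14)&(c[...,2]<32)).astype(np.uint8)
n,l,st,ce=cv2.connectedComponentsWithStats(m)
for i in range(1,n):
    if st[i,4]>300: print(st[i],cv2.minAreaRect(c[l==i][:,:2].astype(np.float32)))
"
```

```text
tcp [ 418.8 -101.   337.1] rpy [-3.141e+00 -1.000e-03  3.003e+00] graspF [ -65.4 -465.3  182.1] delta cm [-0.19  0.43 13.41] F [0.  1.  0.9] open 0.575 t 23.15
[ 106   87  214  155 4177] ((408.9142761230469, -141.51968383789062), (189.45481872558594, 139.55274963378906), 75.56207275390625)
```

>>> apply_moves:
  deltas:
    - {"claw": 0, "delta_pos": [-0.2, 0.2, 3], "yaw": 0}
    - {"claw": 0, "delta_pos": [0, 0, 5], "yaw": 0}
    - {"claw": 0, "delta_pos": [0, 0, 3.8], "yaw": 0}
    - {"claw": 0, "delta_pos": [0, 0, 1.2], "yaw": 0}
    - {"claw": 0, "delta_pos": [0, 0, 0.4], "yaw": 0}
    - {"claw": 0, "delta_pos": [0, 0, 0], "yaw": 0}

```text
clock: 23.95
eef_pos: [421.5, -96.0, 204.8]
tcp_rot: [-3.142, 0.001, 3.009]
contact_force: [0.3, -1.1, 0.8]
opening: 0.572
grasp_force: 21.3
```

>>> apply_moves:
  deltas:
    - {"claw": 0, "delta_pos": [0, 0, 0.2], "yaw": 0}
    - {"claw": -0.3, "delta_pos": [0, 0, 0], "yaw": 0}
    - {"claw": -0.5, "delta_pos": [0, 0, 0], "yaw": 0}
    - {"claw": -0.5, "delta_pos": [0, 0, 0], "yaw": 0}
    - {"claw": -0.5, "delta_pos": [0, 0, -3], "yaw": 0}
    - {"claw": -0.5, "delta_pos": [0, 0, -5], "yaw": 0}
    - {"claw": 1, "delta_pos": [0, 0, -5], "yaw": 0}
    - {"claw": 1, "delta_pos": [0, 0, 0], "yaw": 0}

```text
clock: 24.95
eef_pos: [422.3, -96.6, 335.5]
tcp_rot: [-3.141, 0.007, 3.008]
contact_force: [0.2, -0.4, -1.0]
opening: 0.329
grasp_force: 0.0
```

```bash
python3 -c "
from h import *
f,c=grab('wrist'); cv2.imwrite('pics/w11.png',f['img'])
for q in ((421,-97),(397,-183)):
    m=(np.hypot(c[...,0]-q[0],c[...,1]-q[1])<40)&(c[...,2]>40)&(c[...,2]<70); s=c[m]; print(m.sum(),s.mean(0).round(1),np.percentile(s,[2,98],axis=0).round(0))
go(D([-30,-250,150],1.61),173); print(D([-30,-250,60],1.61))
"
```

```text
2742 [410.8 -94.   51.5] [[ 388. -117.   50.]
 [ 434.  -71.   53.]]
2792 [ 393.6 -181.6   51.6] [[ 371. -205.   50.]
 [ 417. -159.   53.]]
tcp [421.6 -96.4 333.6] rpy [-3.141  0.004  3.008] graspF [ -62.3 -460.5  160.6] delta cm [20.33 49.37  0.97] F [ 1.1  0.9 -0.5] open 0.242 t 25.0
[286.56162643 419.82540925  60.        ]
```

View pics/w11.png

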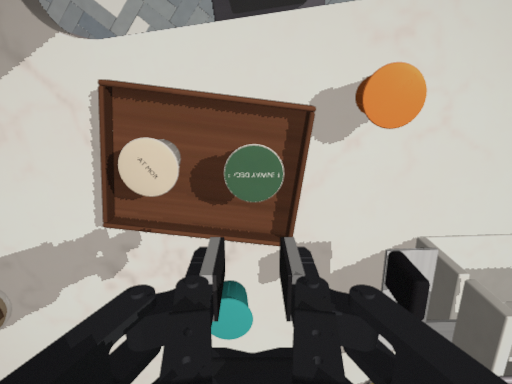

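```bash
python3 -c "
from h import *
c=np.load('w5.npy')
for q in ((60,350),(100,400),(150,405),(150,430),(150,480),(250,405),(250,430),(250,490),(60,440)): print(q,c[q].round())
s=np.load('scene_c.npy').reshape(-1,3); s=s[(s[:,0]>150)&(s[:,0]<480)&(s[:,1]>380)&(s[:,1]<700)&(s[:,2]>70)]
print(len(s)); h,_,_=np.histogram2d(s[:,0],s[:,1],bins=[range(150,490,40),range(380,700,20)]); print(h.astype(int))
"
```

```text
(60, 350) [ 269.  495. -227.]
(100, 400) [332. 481.   2.]
(150, 405) [393. 486.   3.]
(150, 430) [387. 495.  43.]
(150, 480) [373. 496. 119.]
(250, 405) [535. 487.   0.]
(250, 430) [511. 496.  46.]
(250, 490) [459. 496. 140.]
(60, 440) [295. 495.  58.]
46115
[[   0    0    0    0    0    0    0    0    0    0    0    0    0    0
     0]
 [   0    0    0    0    0    0    0    0 1188  988    0    0    0    0
     0]
 [   0    0    0    0    0 1725 6991 6886 5183 5038 4681 3914 3221 2572
  1904]
 [   0    0    0    0    0    0    1   16    0    0    6    0    0    0
     0]
 [   0    0    0    0    0    0   19    3    0    0    1    0    0    0
     0]
 [   0    0    0    0    0    0  515    0    0    0    0    0    0    0
     0]
 [   0    0    0    0    0    0    0    0    0    0    0    0    0    0
     0]
 [   0    0    0    0    0    0    0    0    0    0    0    0    0    0
     0]]
```

```bash
python3 -c "
from h import *
go(D([-22,-180,160],1.61),173); print(D([-22,-180,60],1.61))
"
```

```text
tcp [421.6 -96.4 333.6] rpy [-3.141  0.004  3.008] graspF [ -62.3 -460.5  160.6] delta cm [ 1.333e+01  4.853e+01 -1.000e-02] F [ 1.1  0.9 -0.5] open 0.242 t 25.0
[354.779754   402.21044201  60.        ]
```

>>> apply_moves:
  deltas:
    - {"claw": 1, "delta_pos": [1.6, 5.8, 0], "yaw": 0}
    - {"claw": 1, "delta_pos": [1.6, 5.8, 0], "yaw": 0}
    - {"claw": 1, "delta_pos": [1.6, 5.8, 0], "yaw": 0}
    - {"claw": 1, "delta_pos": [1.6, 5.8, 0], "yaw": 0}
    - {"claw": 1, "delta_pos": [1.6, 5.8, 0], "yaw": 0}
    - {"claw": 1, "delta_pos": [1.6, 5.8, 0], "yaw": 0}
    - {"claw": 1, "delta_pos": [1.6, 5.8, 0], "yaw": 0}
    - {"claw": 1, "delta_pos": [1.6, 5.8, 0], "yaw": 0}

```text
clock: 26.0
eef_pos: [355.0, 382.3, 330.4]
tcp_rot: [-3.139, -0.001, 3.008]
contact_force: [1.0, 0.4, -0.1]
opening: -0.001
grasp_force: 0.0
```

>>> apply_moves:
  deltas:
    - {"claw": 1, "delta_pos": [0, 0, 0], "yaw": 0.18}
    - {"claw": 1, "delta_pos": [0, 0, 0], "yaw": 0.18}
    - {"claw": 1, "delta_pos": [0, 0, 0], "yaw": 0.18}
    - {"claw": 1, "delta_pos": [0, 0, 0], "yaw": 0.18}
    - {"claw": 1, "delta_pos": [0, 0, 0], "yaw": 0.18}
    - {"claw": 1, "delta_pos": [0, 0, 0], "yaw": 0.18}
    - {"claw": 1, "delta_pos": [0, 0, 0], "yaw": 0.18}
    - {"claw": 1, "delta_pos": [0, 0, 0], "yaw": 0.18}

```text
clock: 27.0
eef_pos: [355.6, 380.2, 330.2]
tcp_rot: [-3.139, 0.002, 1.562]
contact_force: [-0.1, 0.3, 0.0]
opening: 0.0
grasp_force: 0.0
```

>>> apply_moves:
  deltas:
    - {"claw": 1, "delta_pos": [0, 0, 0], "yaw": 0.13}
    - {"claw": 1, "delta_pos": [0, 0, 0], "yaw": 0}

```text
clock: 27.25
eef_pos: [355.7, 380.3, 330.6]
tcp_rot: [-3.14, 0.002, 1.439]
contact_force: [0.4, -0.6, 0.1]
opening: 0.004
grasp_force: 0.0
```

```bash
python3 -c "
from h import *
f,c=grab('wrist'); cv2.imwrite('pics/w12.png',f['img'])
go(D([-22,-180,66],1.61),173)
p,m,s=pose(); g=p+m[:,2]*173; print('door frame tip', R.from_euler('z',1.61).as_matrix()@toF(g))
"
```

```text
tcp [355.7 380.3 330.8] rpy [-3.140e+00  2.000e-03  1.441e+00] graspF [-176.1    7.1  157.8] delta cm [ 2.2  -0.34  9.18] F [-0.7 -0.1  0.1] open 0.002 t 27.3
door frame tip [-1.53794589e-01 -1.76257003e+02  1.57796226e+02]
```

View pics/w12.png

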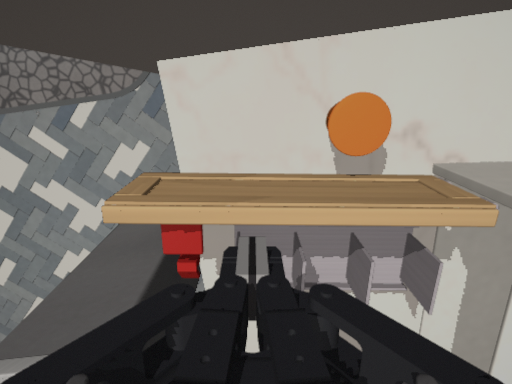

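>>> apply_moves:
  deltas:
    - {"claw": 1, "delta_pos": [2.3, -0.3, 0], "yaw": 0}
    - {"claw": 1, "delta_pos": [0, 0, 0], "yaw": 0}
    - {"claw": 1, "delta_pos": [0, 0, 3], "yaw": 0}
    - {"claw": 1, "delta_pos": [0, 0, 3.2], "yaw": 0}
    - {"claw": 1, "delta_pos": [0, 0, 3], "yaw": 0}
    - {"claw": 1, "delta_pos": [0, 0, 0], "yaw": 0}

```text
clock: 28.05
eef_pos: [355.3, 403.3, 238.2]
tcp_rot: [-3.139, 0.004, 1.439]
contact_force: [0.4, -0.0, -0.4]
opening: 0.0
grasp_force: 0.0
```

```bash
cat >> h.py <<'E'
def tip(th):
    p,m,s=pose(); g=p+m[:,2]*173; print('door frame tip',th,(R.from_euler('z',th).as_matrix()@toF(g)).round(1),'F',s['contact_force'].round(1),'toolth',YAW+np.pi-s['tcp_rot'][2],s['qpos'].round(2))
E
python3 -c "
from h import *
tip(1.61)
"
```

```text
door frame tip 1.61 [ -22.5 -180.    65.2] F [ 0.4 -0.  -0.4] toolth 1.602536283556733 [ 0.85  0.44  1.95 -0.    0.76  0.98]
```

>>> apply_moves:
  deltas:
    - {"claw": 1, "delta_pos": [-0.9, 0, 0], "yaw": 0}
    - {"claw": 1, "delta_pos": [-2.2, -0.5, 0], "yaw": -0.12}
    - {"claw": 1, "delta_pos": [-2.25, -0.5, 0], "yaw": -0.12}
    - {"claw": 1, "delta_pos": [-2.3, -0.5, 0], "yaw": -0.12}
    - {"claw": 1, "delta_pos": [-2.4, -0.5, 0], "yaw": -0.12}
    - {"claw": 1, "delta_pos": [-2.4, -0.5, 0], "yaw": -0.12}
    - {"claw": 1, "delta_pos": [-2.5, -0.5, 0], "yaw": -0.12}
    - {"claw": 1, "delta_pos": [0, 0, 0], "yaw": 0}

```text
clock: 29.05
eef_pos: [350.4, 253.6, 241.3]
tcp_rot: [3.14, 0.0, 2.156]
contact_force: [-0.3, 0.4, 0.9]
opening: 0.002
grasp_force: 0.0
```

```bash
python3 -c "
from h import *
tip(.89)
"
```

```text
door frame tip 0.89 [ -13.4 -205.8   68.3] F [-0.3  0.4  0.9] toolth 0.8856261317564615 [ 0.62  0.31  2.17 -0.    0.66  0.04]
```

>>> apply_moves:
  deltas:
    - {"claw": 1, "delta_pos": [-2.5, -0.6, 0], "yaw": -0.12}
    - {"claw": 1, "delta_pos": [-2.55, -0.6, 0], "yaw": -0.12}
    - {"claw": 1, "delta_pos": [-2.6, -0.6, 0], "yaw": -0.12}
    - {"claw": 1, "delta_pos": [-2.7, -0.6, 0], "yaw": -0.12}
    - {"claw": 1, "delta_pos": [-2.8, -0.6, 0], "yaw": -0.12}
    - {"claw": 1, "delta_pos": [-2.3, -0.5, 0], "yaw": -0.1}
    - {"claw": 1, "delta_pos": [0, 0, 0], "yaw": 0}

```text
clock: 29.92
eef_pos: [446.9, 132.6, 241.0]
tcp_rot: [3.14, 0.002, 2.855]
contact_force: [-1.1, -0.2, 0.3]
opening: 0.001
grasp_force: 0.0
```

```bash
python3 -c "
from h import *
tip(.19); tip(0)
f,c=grab('scene'); b=f['img'].astype(int); cf=toF(c.reshape(-1,3)).reshape(c.shape)
s=cf[(b[...,2]-b[...,0]>40)&(abs(cf[...,2]-96)<5)&(cf[...,0]<20)&(cf[...,0]>-150)&(cf[...,1]>-290)&(cf[...,1]<0)]; print(len(s),np.arctan(np.polyfit(s[:,1],s[:,0],1)))
"
```

```text
door frame tip 0.19 [ -15.6 -237.1   68. ] F [-1.1 -0.2  0.3] toolth 0.18736457118452643 [ 0.29  0.35  2.1   0.    0.69 -1.  ]
door frame tip 0 [ -60.1 -229.9   68. ] F [-1.1 -0.2  0.3] toolth 0.18736457118452643 [ 0.29  0.35  2.1   0.    0.69 -1.  ]
387 [0.17948908 1.29068383]
```

>>> apply_moves:
  deltas:
    - {"claw": 1, "delta_pos": [-1.0, -0.5, 0], "yaw": -0.05}
    - {"claw": 1, "delta_pos": [-0.8, -0.4, 0], "yaw": -0.04}
    - {"claw": 1, "delta_pos": [-0.8, -0.2, 0], "yaw": -0.04}
    - {"claw": 1, "delta_pos": [-0.8, 0, 0], "yaw": -0.03}
    - {"claw": 1, "delta_pos": [-0.8, 0, 0], "yaw": -0.03}
    - {"claw": 1, "delta_pos": [-0.4, 0, 0], "yaw": 0}
    - {"claw": 1, "delta_pos": [0, 0, 0], "yaw": 0}

```text
clock: 30.85
eef_pos: [487.7, 113.5, 240.1]
tcp_rot: [3.141, -0.0, 3.047]
contact_force: [-0.7, 0.8, -0.9]
opening: 0.001
grasp_force: 0.5
```

```bash
python3 -c "
from h import *
tip(0)
"
```

```text
door frame tip 0 [ -18.  -244.9   67.1] F [-0.7  0.8 -0.9] toolth -0.005278330723526459 [ 0.23  0.39  2.03  0.    0.72 -1.25]
```

>>> apply_moves:
  deltas:
    - {"claw": 1, "delta_pos": [-0.3, 0, 0], "yaw": 0}
    - {"claw": 1, "delta_pos": [-0.2, 0, 0], "yaw": 0}
    - {"claw": 1, "delta_pos": [0, 0, 0], "yaw": 0}

```text
clock: 31.22
eef_pos: [493.0, 112.7, 240.1]
tcp_rot: [3.141, 0.0, 3.048]
contact_force: [0.3, 0.8, 0.7]
opening: -0.003
grasp_force: 0.0
```

```bash
python3 -c "
from h import *
tip(0)
"
```

```text
door frame tip 0 [ -12.5 -245.3   67.1] F [0.3 0.8 0.7] toolth -0.006046965447170205 [ 0.22  0.4   2.02 -0.    0.73 -1.26]
```

>>> apply_moves:
  deltas:
    - {"claw": 1, "delta_pos": [-0.2, 0, 0], "yaw": 0}
    - {"claw": 1, "delta_pos": [-0.2, 0, 0], "yaw": 0}
    - {"claw": 1, "delta_pos": [0, 0, 0], "yaw": 0}

```text
clock: 31.6
eef_pos: [496.0, 112.2, 239.9]
tcp_rot: [-3.141, -0.003, 3.048]
contact_force: [-4.7, 1.4, 4.0]
opening: -0.001
grasp_force: 3.1
```

```bash
python3 -c "
from h import *
tip(0)
f,c=grab('scene'); cv2.imwrite('pics/s13.png',cv2.resize(f['img'][150:290,130:330],None,fx=4,fy=4)); b=f['img'].astype(int); cf=toF(c.reshape(-1,3)).reshape(c.shape)
s=cf[(b[...,2]-b[...,0]>40)&(abs(cf[...,2]-96)<5)&(cf[...,0]<25)&(cf[...,0]>-50)&(cf[...,1]>-290)&(cf[...,1]<0)]; print(len(s),np.arctan(np.polyfit(s[:,1],s[:,0],1)),s.mean(0))
"
```

```text
door frame tip 0 [ -10.  -245.6   66.9] F [-4.7  1.4  4. ] toolth -0.005835571241882054 [ 0.22  0.4   2.01  0.    0.73 -1.26]
394 [-0.00183183  1.32032415] [   4.10311271 -106.17553901   95.37231248]
```

View pics/s13.png

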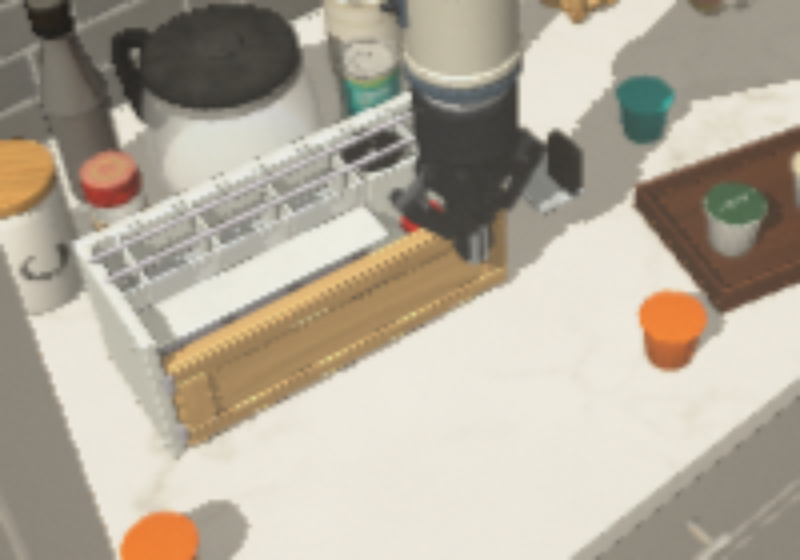

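>>> apply_moves:
  deltas:
    - {"claw": 1, "delta_pos": [-0.2, 0, 0], "yaw": 0}
    - {"claw": 1, "delta_pos": [-0.1, 0, 0], "yaw": 0}
    - {"claw": 1, "delta_pos": [0, 0, 0], "yaw": 0}

```text
clock: 32.02
eef_pos: [497.0, 112.0, 239.5]
tcp_rot: [-3.14, -0.008, 3.048]
contact_force: [-14.9, 4.5, 10.7]
opening: 0.001
grasp_force: 8.2
```

```bash
python3 -c "
from h import *
tip(0)"
```

```text
door frame tip 0 [ -10.  -245.9   66.5] F [-14.9   4.5  10.7] toolth -0.005620541511813126 [ 0.22  0.41  2.    0.    0.74 -1.26]
```

>>> apply_moves:
  deltas:
    - {"claw": 1, "delta_pos": [1.5, 0, 0], "yaw": 0}
    - {"claw": 1, "delta_pos": [2, 0, 0], "yaw": 0}
    - {"claw": 1, "delta_pos": [0, 0, -5], "yaw": 0}
    - {"claw": 1, "delta_pos": [0, -5, -5], "yaw": 0}
    - {"claw": 1, "delta_pos": [0, -5, -5], "yaw": 0}
    - {"claw": 1, "delta_pos": [0, 0, 0], "yaw": 0}

```text
clock: 32.78
eef_pos: [457.4, 25.2, 381.9]
tcp_rot: [3.141, 0.008, 3.045]
contact_force: [-0.1, -0.2, -0.2]
opening: -0.001
grasp_force: 0.0
```

Run:
```python
from h import *
f,c=grab('wrist'); cv2.imwrite('pics/w14.png',f['img']); cf=toF(c.reshape(-1,3)).reshape(c.shape); b=f['img'].astype(int)
red=(b[...,2]-b[...,1]>80); s=cf[red&(abs(cf[...,1]+232)<40)&(cf[...,2]>60)&(cf[...,0]>0)&(cf[...,0]<60)]; print('catch',len(s),np.median(s,0).round(1),np.percentile(s,[2,98],axis=0).round(1))
s=cf[(b[...,2]-b[...,0]>40)&(abs(cf[...,2]-96)<5)&(cf[...,0]<25)&(cf[...,0]>-50)&(cf[...,1]>-290)&(cf[...,1]<0)&~red]; print('door',len(s),np.polyfit(s[:,1],s[:,0],1),np.percentile(s,[2,50,98],axis=0).round(1))
s=cf[(abs(cf[...,2]-122)<4)&(abs(cf[...,1]+344)<25)&(abs(cf[...,0]-7)<25)]; print('grip',s.mean(0) if len(s) else 0)
d=cf[(b.max(2)<60)&(abs(cf[...,0]-84)<26)&(abs(cf[...,1]+219)<26)]; print('black',len(d),np.median(d,0).round(1) if len(d) else 0)
go([0,0,0])
```

```text
catch 688 [  33.4 -231.3   82.9] [[  22.1 -246.    81.7]
 [  45.7 -216.4   84. ]]
door 3763 [1.04058750e-03 4.80172207e+00] [[  -2.7 -280.    92. ]
 [   4.2 -189.2   96.4]
 [  13.5 -101.8   98. ]]
grip [  -6.49615417 -344.89075584  121.87552092]
black 367 [  66.5 -211.2  125.3]
tcp [457.   26.2 380.1] rpy [3.141 0.005 3.046] graspF [ -39.2 -334.8  225.1] delta cm [45.41 -7.01 22.3 ] F [-0.5 -0.1 -0.6] open -0.0 t 32.825
```

View pics/w14.png

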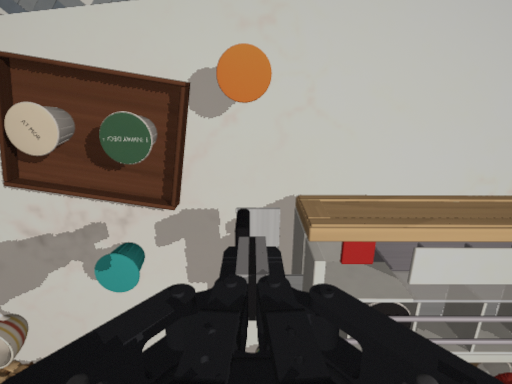

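```bash
python3 -c "
from rig import r
print(r.sign_off())"
```

```text
the job is handed in; nothing more can be done
None
```

The job is done and handed in: the green and cream pods stand in the tray (there was no brown one), the black pod is still in its cell, the gate and door are shut, and the catch is back up.

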